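# Power up and tare the dye scale

### The job

Get the bench scale ready for weighing dye, pressing with the fingertips only: first push the white-marked end of the orange rocker on the power strip fully down to switch it on, then press the scale's green key fully down until it stays in, then press the scale's blue tare key fully down, hold it in for about a second and let it come back up. Do not press the red key, and leave the tub on the pan, and the notebook with the jar and spoon on it, just as they are.

Things in the scene. Friction and masses are not known exactly. Their poses are not given: they have to be found in the camera images.
- rocker (a joint): orange rocker of the power strip: 0 to about 0.03 rad off (white-marked end up), 0.30 fully on (marked end down and level). It stays where it is left; about 2 to 4 N pressed straight down on the marked half turns it.
- rocker_on (a point): the white mark on the top face of the rocker's on half, where to press. It is 17 mm from the pivot towards the strip's own -x end; each half of the rocker is 24 mm long (strip x) and 27 mm wide (strip y). Off, the on half slopes up at 0.3 rad away from the pivot; pressed, this point goes down about 5 mm to about 48 mm above the table, 8 mm above the strip's top, and its face is then level.
- strip: white power strip fixed to the table, 290 (x) x 62 (y) x 40 (z) mm; origin under its centre, on the table. Rocker pivot at x = -105 mm. A black adapter 45 x 50 mm, plugged in at x = +105 mm, rises to 76 mm. It stands either to the left or the right of the scale.
- green_key (a joint): travel of the green on key: 0 up, 0.006 m fully down. Moves straight down under about 3 N and stays down when let go (no spring).
- green_top (a point): centre of the top face of the green round key (cap 26 mm across), which stands 12 mm above the scale's housing when up and 6 mm when down; moves with the key.
- blue_key (a joint): travel of the blue tare key: 0 up, 0.006 m fully down. Spring: about 2 N to start, 5 N fully down; returns when let go.
- blue_top (a point): centre of the top face of the blue round key (cap 26 mm across), 12 mm above the scale's housing when up and 6 mm when down; moves with the key.
- red_key (a joint): travel of the red calibration key, not to be pressed: 0 up, 0.006 m fully down; sprung like the blue one.
- red_top (a point): centre of the top face of the red round key (cap 26 mm across).
- scale: grey bench scale, fixed, 250 (x) x 200 (y) mm, housing top 45 mm above the table; origin under its centre, on the table. Its three keys stand in a row at x = -95 mm (edge nearest the robot) at y = -60, 0 and +60 mm, in any order of colours. Steel pan 140 x 170 mm centred at x = +47 mm, its top 55 mm above the table.
- tub: empty frosted plastic tub, loose, standing on the scale's pan: 90 mm across the rim, 60 mm high; origin under its centre.
- notebook: spiral notebook, loose, 210 (x) x 140 (y) x 12 mm, on the other side of the scale from the strip; origin under its centre.
- spoon: steel spoon 160 mm long along its x, lying lengthwise on the notebook near its -y edge.
- note_jar: black dye jar with white lid, 72 mm across, 80 mm high, standing on the notebook; origin under its centre.
There are look-alikes about, which are no part of the job. Leave any brown or turquoise look-alike of the tub alone.

How it is judged:
By the outcome, as a careful person would: the job done as asked, in the order asked, and still so for the second after the job is handed in, with the robot touching nothing.
It also fails if it takes over 64 s, if anything falls off the work surface, if the arm or the gripper's body presses on something with over 40 N, if the wrist force passes 120 N, or if a joint passes its speed limit or range.

### The arm

A 7-joint arm with a two-finger parallel gripper is mounted at the origin on the work surface. World frame = base frame: x ahead of the robot, y to its left, z up, the work surface at z = 0. Lengths are in m, angles in rad, forces in N, time in s.
With the tool pointing down it reaches from about 0.4 to 0.85 m from the base axis. Payload 10.4 kg.
Tool frame: the origin (TCP) lies midway between the tips of the shut fingers; the grasp point (between the pads) lies 19 mm behind it; z points along the fingers, y is the line along which they close (so a half turn about z gives the same grasp; the last joint's range is limited). The gripper opens to 87 mm and grips with 3 to 60 N. Pads are 19 mm wide; open, the fingers measure 117 mm over their backs; the gripper's body (75 mm by 190 mm) begins 51 mm behind the grasp point.
Start: joints at [1.256, 0.332, -0.065, 1.46, 0.022, 1.35, -0.088], TCP at [0.18, -0.599, 0.223] pointing down, gripper open.
Joint ranges: [-2.6, 2.6], [-0.5, 2.12], [-1.47, 1.34], [0.16, 2.42], [-1.27, 4.41], [0.06, 2.06], [-2.6, 2.6]. Speed limits (rad/s): [2.22, 2.22, 2.79, 2.79, 3.14, 3.14, 3.14].

### API

Orientations are given as a unit quaternion [x, y, z, w].
In Python, from bench import sensors, eyes, order gives the robot as it stands.
- The arm moves only by the tool arm_command, never from a script. Its argument "steps" is a list of rows, each an object with "rot": the turn, a rotation vector about the world's x, y, z in degrees, a list of three; "slide": the shift along the world's x, y, z in m, a list of three; "grip": the opening, from 0 (shut) to 1 (fully open). A call has exactly 8 rows; each row shifts and turns the commanded pose from where the row before left it; what a row does not reach is not made up. A row lasts 1/8 s, in which the tool goes at most 62.5 mm and 10.7 degrees, less where a joint would pass 70% of its speed; a pose out of reach is approached as far as the arm can. A call with a gripper value outside its range is refused whole. The fingers move at their own pace and stop on an object; "newtons" is the grip in N (left out, the last holds). Time passes only in rows, so rows that do not move let the fingers close, or fill a call up. It gives the time, the measured TCP pose, the force, the opening and the grip force at its end, in the units of the state.
- sensors.read_state(): the state, without advancing time (a new reading comes with each control period).
- eyes.camera(name): name is "scene" or "top" or "wrist"; returns a dict with "pixels" (384x512x3 uint8, red, green, blue), "intrinsics" (3x3 intrinsics, pixels), "pose" (4x4, takes a point from camera to world coordinates). Camera axes: x right, y down, z forward; pixel columns grow to the right and rows downward; lengths in m; the calibration is good to about 2 mm. A picture is of the moment at which its call begins. There is no depth.
- order.close_job(): hands the job in; it is judged then, once.
Trained networks look in a picture, given as the dict that the camera call returned (one of the last four; its "shot" number tells which), for a name from the list of things; names that differ only in an ending like _2 or _b are one class to them, and where a whole thing is asked for, a point or a joint stands for the part that bears it (a point fixed in the world has none). Each returns a list of dicts, best first, with "conf" (0 to 1); they miss things now and then, are a little off and sometimes report something else, mostly with a low value. They report only what shows in the picture. A call takes as long as a camera call. They do not tell look-alikes from the thing itself.
- eyes.look_for(name, picture): "bbox" ([left, top, right, bottom] in pixels, round what is visible of it).
The state is a dict: "time": time; "joint_positions": joint angles; "joint_vel": joint speeds; "joint_torque": joint torques, N m; "ee_pos": TCP position; "eef_rot": TCP orientation; "ft_force": force on the tool from outside, world axes, zero at the start; "torque": the same for the moment, N m; "width": finger opening in m; "grip_force": force on a finger pad.
Only numpy, scipy, OpenCV 4.12 (cv2) and the standard library are available. Lean on these libraries where they do the work, as an engineer would, in place of code of your own. Each camera call takes 0.05 s, during which the arm holds its last target. There are 200 camera calls.

## Working session

There is one attempt and no reset: what is moved stays moved. The work goes in short steps, Python scripts to look and compute and a tool call to move; the robot and the scene stay as the last step left them, time stands still between calls to the robot, and variables do not carry over. Pictures are saved under pics/ and viewed, at most 10 in all, crops included, and the job is handed in when it is done.

Besides the shell and the picture viewer there is one more tool, called after "Call:" as name(argument=value, ...), one argument or row to a line, values as JSON. arm_command: Moves the arm, as the interface text tells. Its arguments: {"type":"object","properties":{"steps":{"type":"array","items":{"type":"object","properties":{"rot":{"type":"array","items":{"type":"number"}},"slide":{"type":"array","items":{"type":"number"}},"grip":{"type":"number"}}}},"newtons":{"type":"number"}},"required":["steps"]}

```bash
mkdir -p pics; cat > h.py <<'E'
import numpy as np,cv2
from bench import sensors,eyes,order
def save(p,n): cv2.imwrite('pics/'+n,cv2.cvtColor(p['pixels'],cv2.COLOR_RGB2BGR))
def onplane(p,uv,z):
    d=p['pose'][:3,:3]@np.linalg.solve(p['intrinsics'],[uv[0],uv[1],1.]);o=p['pose'][:3,3]
    return o+d*(z-o[2])/d[2]
def tri(ps,uvs):
    A=np.zeros((3,3));b=np.zeros(3)
    for p,uv in zip(ps,uvs):
        d=p['pose'][:3,:3]@np.linalg.solve(p['intrinsics'],[uv[0],uv[1],1.]);d/=np.linalg.norm(d)
        M=np.eye(3)-np.outer(d,d);A+=M;b+=M@p['pose'][:3,3]
    return np.linalg.solve(A,b)
E
python3 - <<'E'
from h import *
s=sensors.read_state();print(s['time'],s['ee_pos'],s['eef_rot'],s['ft_force'])
for c in ['scene','top']:
    p=eyes.camera(c);p['pose']=np.array(p['pose']);save(p,c+'1.png')
    for n in ['rocker_on','rocker','strip','green_top','blue_top','red_top','scale','tub','notebook']:
        for r in eyes.look_for(n,p)[:2]:
            b=r['bbox'];uv=[(b[0]+b[2])/2,(b[1]+b[3])/2]
            print(c,n,round(r['conf'],2),np.round(b),np.round(onplane(p,uv,.05),3))
E
```

```text
0.0 [ 0.17971519 -0.59819432  0.22173395] [ 9.89370909e-01  1.45412090e-01 -1.38774858e-04 -7.14123928e-04] [ 0.54476416 -0.12346687 -0.74054542]
scene rocker_on 0.44 [300. 127. 315. 137.] [0.489 0.304 0.05 ]
scene rocker 0.49 [299. 130. 315. 140.] [0.496 0.295 0.05 ]
scene strip 0.98 [292. 124. 380. 192.] [0.623 0.286 0.05 ]
scene strip 0.4 [261. 161. 272. 171.] [0.526 0.115 0.05 ]
scene green_top 0.48 [261. 158. 272. 172.] [0.523 0.117 0.05 ]
scene red_top 0.71 [225. 178. 230. 186.] [ 0.51  -0.006  0.05 ]
scene red_top 0.5 [247. 170. 249. 178.] [0.52  0.055 0.05 ]
scene scale 0.97 [210. 162. 327. 253.] [0.648 0.019 0.05 ]
scene scale 0.52 [262. 161. 270. 169.] [0.522 0.117 0.05 ]
scene tub 0.97 [297. 248. 340. 288.] [ 0.858 -0.011  0.05 ]
scene tub 0.96 [254. 177. 295. 221.] [0.635 0.05  0.05 ]
scene notebook 0.69 [ 89. 232. 192. 304.] [ 0.608 -0.32   0.05 ]
top rocker_on 0.84 [115. 234. 126. 257.] [0.484 0.296 0.05 ]
top rocker 0.63 [113. 238. 124. 257.] [0.479 0.3   0.05 ]
top strip 0.56 [ 99. 138. 142. 265.] [0.584 0.301 0.05 ]
top blue_top 0.65 [250. 230. 265. 239.] [ 0.507 -0.014  0.05 ]
top blue_top 0.41 [223. 225. 239. 234.] [0.518 0.047 0.05 ]
top red_top 0.54 [223. 222. 234. 234.] [0.522 0.053 0.05 ]
top red_top 0.43 [251. 229. 260. 237.] [ 0.51 -0.01  0.05]
top scale 0.86 [187. 133. 279. 247.] [0.609 0.043 0.05 ]
top tub 0.68 [214. 278. 254. 324.] [0.36  0.039 0.05 ]
top tub 0.67 [235.  74. 274. 115.] [ 0.842 -0.008  0.05 ]
top notebook 0.96 [341. 172. 414. 264.] [ 0.544 -0.291  0.05 ]
top notebook 0.64 [222. 140. 262. 181.] [0.68  0.021 0.05 ]
```

```bash
python3 - <<'E'
import cv2
a=cv2.imread('pics/top1.png');cv2.imwrite('pics/top1c.png',cv2.resize(a[60:350,80:440],None,fx=2,fy=2,interpolation=cv2.INTER_CUBIC))
E
```

```text
(no output)
```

View pics/top1c.png

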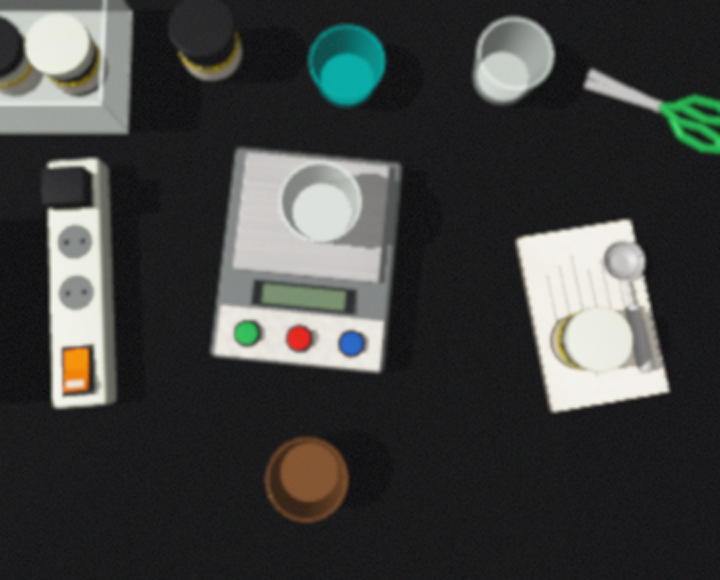

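View pics/scene1.png

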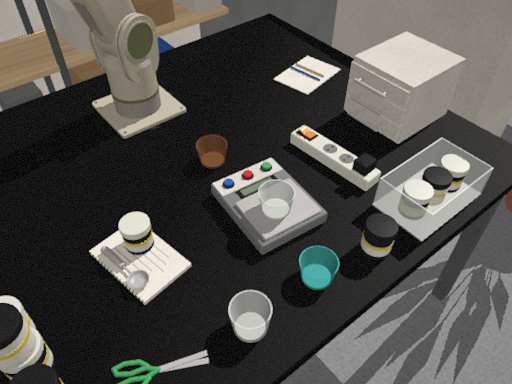

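The top crop shows the green, red and blue keys at crop px (246,333), (299,338) and (351,343). The rocker is at (76,370), with its white mark at about (75,383) at the near end. A brown tub stands in front of the scale.

```bash
cat >> h.py <<'E'
HS={'green':(45,80,80),'blue':(105,130,100),'red':(-6,6,120),'orange':(8,22,150)}
def blob(p,c,box):
    h=cv2.cvtColor(p['pixels'],cv2.COLOR_RGB2HSV).astype(int);H=h[...,0].copy()
    if c=='red':H[H>170]-=180
    lo,hi,s=HS[c];m=((H>=lo)&(H<=hi)&(h[...,1]>s)&(h[...,2]>60)).astype(np.uint8)
    k=np.zeros_like(m);x0,y0,x1,y1=box;k[y0:y1,x0:x1]=1;m*=k
    n,l,st,ce=cv2.connectedComponentsWithStats(m)
    if n<2:return None
    i=1+np.argmax(st[1:,4]);return ce[i],st[i]
E
python3 - <<'E'
from h import *
P={c:eyes.camera(c) for c in('top','scene')}
for p in P.values():p['pose']=np.array(p['pose'])
B={'top':(90,200,280,270),'scene':(210,120,330,195)}
for c in HS:
    r={k:blob(P[k],c,B[k]) for k in P}
    print(c,[(np.round(v[0],1),v[1]) for v in r.values()],tri(P.values(),[v[0] for v in r.values()]).round(4),[onplane(P[k],r[k][0],.057).round(4) for k in P])
a=[80+75/2,60+383/2];print(onplane(P['top'],a,.055))
E
```

```text
green [(array([203.1, 226.1]), array([198, 221,  12,  11, 110], dtype=int32)), (array([266. , 165.8]), array([262, 162,   9,   8,  58], dtype=int32))] [0.5272 0.1107 0.0534] [array([0.5265, 0.1094, 0.057 ]), array([0.5307, 0.1091, 0.057 ])]
blue [(array([255.3, 231.3]), array([250, 226,  12,  12, 110], dtype=int32)), (array([228.3, 182.7]), array([224, 179,  10,   8,  68], dtype=int32))] [ 0.5147 -0.008   0.0528] [array([ 0.514 , -0.0086,  0.057 ]), array([ 0.5187, -0.0097,  0.057 ])]
red [(array([229.2, 228.8]), array([224, 223,  12,  12, 113], dtype=int32)), (array([247.3, 174.3]), array([243, 170,  10,   9,  69], dtype=int32))] [0.5207 0.0513 0.0521] [array([0.52  , 0.0504, 0.057 ]), array([0.5252, 0.0489, 0.057 ])]
orange [(array([118.2, 243.4]), array([112, 234,  13,  22, 239], dtype=int32)), (array([217.1, 152.4]), array([210, 134,  16,  34, 231], dtype=int32))] [0.4549 0.1444 0.1186] [array([0.4886, 0.2992, 0.057 ]), array([0.4017, 0.0383, 0.057 ])]
[0.47066777 0.30058858 0.055     ]
```

Call:
arm_command(
  steps=[
    {"slide": [0.035,0.037,0],"rot": [0,0,-2],"grip": 0},
    {"slide": [0.035,0.037,0],"rot": [0,0,-2],"grip": 0},
    {"slide": [0.035,0.037,0],"rot": [0,0,-2],"grip": 0},
    {"slide": [0.035,0.037,0],"rot": [0,0,-2],"grip": 0},
    {"slide": [0.035,0.037,0],"rot": [0,0,-2],"grip": 0},
    {"slide": [0.035,0.037,0],"rot": [0,0,-2],"grip": 0},
    {"slide": [0.035,0.037,0],"rot": [0,0,-2],"grip": 0},
    {"slide": [0.035,0.037,0],"rot": [0,0,-2],"grip": 0},
  ],
  newtons=20,
)

```text
time: 2.1
ee_pos: [0.4608, -0.3014, 0.2228]
eef_rot: [1.0, 0.006, 0.0, 0.0]
ft_force: [0.2, -1.7, -0.6]
width: 0.0148
grip_force: 0.0
```

Call:
arm_command(
  steps=[
    {"slide": [0,0.055,0],"grip": 0},
    {"slide": [0,0.055,0],"grip": 0},
    {"slide": [0,0.055,0],"grip": 0},
    {"slide": [0,0.055,0],"grip": 0},
    {"slide": [0,0.055,0],"grip": 0},
    {"slide": [0,0.055,0],"grip": 0},
    {"slide": [0,0.055,0],"grip": 0},
    {"slide": [0,0.055,0],"grip": 0},
  ],
)

```text
schema error: expected keys rot, slide, grip
```

Call:
arm_command(
  steps=[
    {"slide": [0,0.055,0],"rot": [0,0,0],"grip": 0},
    {"slide": [0,0.055,0],"rot": [0,0,0],"grip": 0},
    {"slide": [0,0.055,0],"rot": [0,0,0],"grip": 0},
    {"slide": [0,0.055,0],"rot": [0,0,0],"grip": 0},
    {"slide": [0,0.055,0],"rot": [0,0,0],"grip": 0},
    {"slide": [0,0.055,0],"rot": [0,0,0],"grip": 0},
    {"slide": [0,0.055,0],"rot": [0,0,0],"grip": 0},
    {"slide": [0,0.055,0],"rot": [0,0,0],"grip": 0},
  ],
)

```text
time: 3.1
ee_pos: [0.4597, 0.1391, 0.223]
eef_rot: [1.0, 0.006, 0.001, 0.0]
ft_force: [1.8, -0.4, 0.7]
width: 0.0001
grip_force: 0.0
```

```bash
python3 - <<'E'
from h import *
p=eyes.camera('wrist');p['pose']=np.array(p['pose']);save(p,'w1.png')
s=sensors.read_state();print(s['time'],s['ee_pos'],p['pose'].round(3))
for c in HS:
    r=blob(p,c,(0,0,512,384))
    if r:print(c,r,onplane(p,r[0],.057).round(4))
E
```

```text
3.15 [0.45837899 0.14692389 0.22330208] [[ 0.013 -0.968 -0.249  0.527]
 [-1.    -0.013 -0.004  0.14 ]
 [ 0.001  0.249 -0.969  0.384]
 [ 0.     0.     0.     1.   ]]
green (array([276.11302682, 114.23754789]), array([264, 102,  25,  26, 522], dtype=int32)) [0.5269 0.1156 0.057 ]
blue (array([388.31097561, 127.62601626]), array([377, 116,  25,  25, 492], dtype=int32)) [5.151e-01 1.000e-04 5.700e-02]
red (array([332.5950096 , 121.05182342]), array([321, 109,  25,  26, 521], dtype=int32)) [0.5209 0.0577 0.057 ]
orange (array([230.18164572, 306.33981503]), array([  36,  297,  361,   16, 4217], dtype=int32)) [0.3044 0.1631 0.057 ]
```

View pics/w1.png

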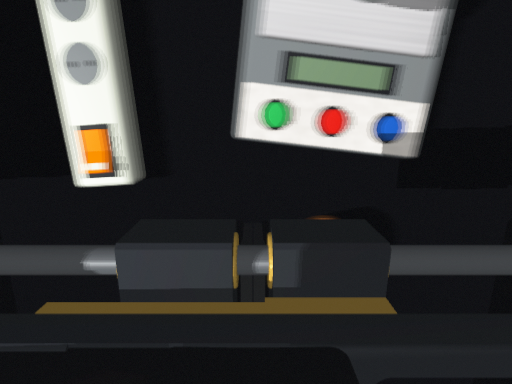

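The wrist view, blurred by motion, shows the rocker at (96,150) with its white mark at (97,173). The keys are at (276,114), (332,121) and (388,128). I'll move over the rocker and look again at rest.

Call:
arm_command(
  steps=[
    {"slide": [0,0.04,-0.02],"rot": [0,0,0],"grip": 0},
    {"slide": [0,0.04,-0.02],"rot": [0,0,0],"grip": 0},
    {"slide": [0,0.04,-0.02],"rot": [0,0,0],"grip": 0},
    {"slide": [0,0.03,-0.01],"rot": [0,0,0],"grip": 0},
    {"slide": [0,0.01,0],"rot": [0,0,0],"grip": 0},
    {"slide": [0,0,0],"rot": [0,0,0],"grip": 0},
    {"slide": [0,0,0],"rot": [0,0,0],"grip": 0},
    {"slide": [0,0,0],"rot": [0,0,0],"grip": 0},
  ],
)

```text
time: 4.15
ee_pos: [0.4605, 0.2963, 0.153]
eef_rot: [1.0, 0.005, 0.0, 0.0]
ft_force: [0.1, -0.2, 0.5]
width: 0.0006
grip_force: 0.0
```

```bash
python3 - <<'E'
from h import *
p=eyes.camera('wrist');p['pose']=np.array(p['pose']);save(p,'w2.png')
s=sensors.read_state();print(s['time'],s['ee_pos'],s['ft_force'])
for c in HS:
    r=blob(p,c,(0,0,512,280))
    if r:print(c,r,onplane(p,r[0],.057).round(4))
m=(p['pixels'].min(2)>150).astype(np.uint8);m[280:]=0
n,l,st,ce=cv2.connectedComponentsWithStats(m)
for i in range(1,n):
    if st[i,4]>40:print(ce[i].round(1),st[i],onplane(p,ce[i],.053).round(4))
E
```

```text
4.2 [0.46031631 0.29646382 0.15292585] [ 0.41095918  0.03408466 -0.35129027]
green (array([480.10159363, 117.16633466]), array([ 461,  101,   39,   34, 1004], dtype=int32)) [0.5274 0.1146 0.057 ]
orange (array([243.03487635, 160.81610653]), array([ 226,  135,   35,   57, 1577], dtype=int32)) [0.49   0.3041 0.057 ]
[237.1  89.5] [ 194    0   85  206 9208] [0.5463 0.3093 0.053 ]
[494.3   8.5] [474   0  38  20 637] [0.6064 0.1164 0.053 ]
[469.3 107.8] [ 428   76   84   72 3229] [0.5346 0.1219 0.053 ]
[244.6 182.1] [234 178  22   9 183] [0.4711 0.3029 0.053 ]
[102.2 263. ] [ 89 262  27   4  78] [0.3938 0.4327 0.053 ]
```

View pics/w2.png

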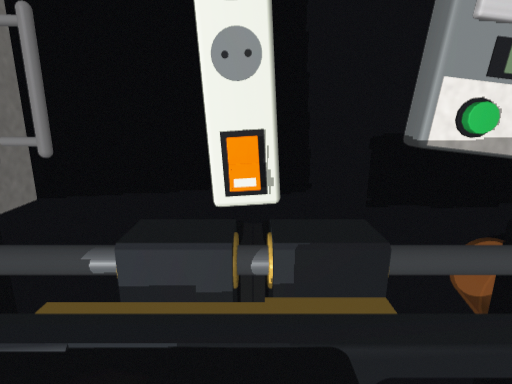

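At rest, the white mark at px (244,182) gives (0.471, 0.302). The green key shows at (480,117).

Call:
arm_command(
  steps=[
    {"slide": [0.006,0.003,-0.03],"rot": [0,0,0],"grip": 0},
    {"slide": [0.005,0.003,-0.03],"rot": [0,0,0],"grip": 0},
    {"slide": [0,0,-0.025],"rot": [0,0,0],"grip": 0},
    {"slide": [0,0,-0.005],"rot": [0,0,0],"grip": 0},
    {"slide": [0,0,-0.004],"rot": [0,0,0],"grip": 0},
    {"slide": [0,0,-0.004],"rot": [0,0,0],"grip": 0},
    {"slide": [0,0,-0.003],"rot": [0,0,0],"grip": 0},
    {"slide": [0,0,-0.003],"rot": [0,0,0],"grip": 0},
  ],
)

```text
time: 5.2
ee_pos: [0.4707, 0.3036, 0.0488]
eef_rot: [1.0, 0.006, 0.0, -0.0]
ft_force: [-2.0, -0.7, 3.0]
width: 0.0005
grip_force: 1.2
```

Call:
arm_command(
  steps=[
    {"slide": [0,0,-0.002],"rot": [0,0,0],"grip": 0},
    {"slide": [0,0,-0.002],"rot": [0,0,0],"grip": 0},
    {"slide": [0,0,0],"rot": [0,0,0],"grip": 0},
    {"slide": [0,0,0],"rot": [0,0,0],"grip": 0},
    {"slide": [0,0,0],"rot": [0,0,0],"grip": 0},
    {"slide": [0,0,0],"rot": [0,0,0],"grip": 0},
    {"slide": [0,0,0],"rot": [0,0,0],"grip": 0},
    {"slide": [0,0,0],"rot": [0,0,0],"grip": 0},
  ],
)

```text
time: 6.2
ee_pos: [0.4708, 0.3037, 0.0475]
eef_rot: [1.0, 0.006, 0.001, 0.001]
ft_force: [-14.2, -9.0, 36.9]
width: 0.0004
grip_force: 18.4
```

Call:
arm_command(
  steps=[
    {"slide": [0,0,0.01],"rot": [0,0,0],"grip": 0},
    {"slide": [0,0,0.03],"rot": [0,0,0],"grip": 0},
    {"slide": [0,0,0.04],"rot": [0,0,0],"grip": 0},
    {"slide": [0,-0.01,0.02],"rot": [0,0,0],"grip": 0},
    {"slide": [0.01,-0.05,0],"rot": [0,0,0],"grip": 0},
    {"slide": [0,-0.03,0],"rot": [0,0,0],"grip": 0},
    {"slide": [0,0,0],"rot": [0,0,0],"grip": 0},
    {"slide": [0,0,0],"rot": [0,0,0],"grip": 0},
  ],
)

```text
time: 7.2
ee_pos: [0.4807, 0.2137, 0.1444]
eef_rot: [1.0, 0.006, -0.0, -0.0]
ft_force: [-0.6, 0.6, -0.3]
width: 0.0005
grip_force: 0.0
```

```bash
python3 - <<'E'
from h import *
p=eyes.camera('wrist');p['pose']=np.array(p['pose']);save(p,'w3.png')
s=sensors.read_state();print(s['time'],s['ee_pos'],s['ft_force'])
for c in HS:
    r=blob(p,c,(0,0,512,280))
    if r:print(c,r,onplane(p,r[0],.057).round(4))
E
```

```text
7.25 [0.48054223 0.21419341 0.14445085] [ 0.45635729  0.52863322 -0.39840372]
green (array([380.58901099, 141.95164835]), array([363, 126,  36,  33, 910], dtype=int32)) [0.5278 0.1131 0.057 ]
blue (array([509.05154639, 161.        ]), array([506, 150,   6,  22,  97], dtype=int32)) [0.5142 0.0085 0.057 ]
red (array([453.15892673, 150.63570691]), array([435, 135,  37,  33, 969], dtype=int32)) [0.5218 0.0547 0.057 ]
orange (array([145.59303797, 185.81012658]), array([ 124,  162,   43,   54, 1580], dtype=int32)) [0.4898 0.3008 0.057 ]
```

View pics/w3.png

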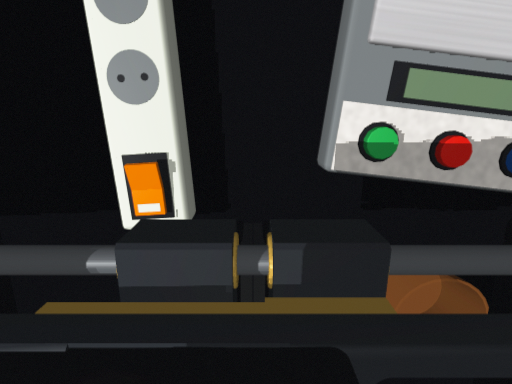

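The rocker at (146,186) now shows its far half raised and the marked end down. The green key is at (380,142), about (0.527, 0.112).

Call:
arm_command(
  steps=[
    {"slide": [0.02,-0.04,0],"rot": [0,0,0],"grip": 0},
    {"slide": [0.02,-0.04,0],"rot": [0,0,0],"grip": 0},
    {"slide": [0.006,-0.022,-0.015],"rot": [0,0,0],"grip": 0},
    {"slide": [0,0,-0.03],"rot": [0,0,0],"grip": 0},
    {"slide": [0,0,-0.02],"rot": [0,0,0],"grip": 0},
    {"slide": [0,0,-0.01],"rot": [0,0,0],"grip": 0},
    {"slide": [0,0,0],"rot": [0,0,0],"grip": 0},
    {"slide": [0,0,0],"rot": [0,0,0],"grip": 0},
  ],
)

```text
time: 8.25
ee_pos: [0.5273, 0.1119, 0.0704]
eef_rot: [1.0, 0.007, 0.001, -0.0]
ft_force: [0.1, 0.2, -0.2]
width: 0.0006
grip_force: 0.0
```

```bash
python3 - <<'E'
from h import *
p=eyes.camera('wrist');p['pose']=np.array(p['pose'])
s=sensors.read_state();print(s['time'],s['ee_pos'],s['ft_force'])
for c in HS:
    r=blob(p,c,(0,0,512,280))
    if r:print(c,r,onplane(p,r[0],.057).round(4))
E
```

```text
8.3 [0.52736878 0.11177986 0.07043635] [ 1.04727276 -0.10972091 -0.30045686]
green (array([253.20809249, 216.90751445]), array([235, 207,  38,  38, 519], dtype=int32)) [0.5359 0.1114 0.057 ]
blue (array([445.6514658 , 238.00488599]), array([423, 228,  47,  18, 614], dtype=int32)) [ 0.5243 -0.0041  0.057 ]
red (array([349.76666667, 218.26666667]), array([343, 217,  14,   3,  30], dtype=int32)) [0.5359 0.0545 0.057 ]
orange (array([234.97385621, 255.50980392]), array([233, 233,   6,  47, 153], dtype=int32)) [0.5111 0.1222 0.057 ]
```

Call:
arm_command(
  steps=[
    {"slide": [0,0,-0.01],"rot": [0,0,0],"grip": 0},
    {"slide": [0,0,-0.004],"rot": [0,0,0],"grip": 0},
    {"slide": [0,0,-0.003],"rot": [0,0,0],"grip": 0},
    {"slide": [0,0,-0.002],"rot": [0,0,0],"grip": 0},
    {"slide": [0,0,-0.002],"rot": [0,0,0],"grip": 0},
    {"slide": [0,0,0],"rot": [0,0,0],"grip": 0},
    {"slide": [0,0,0],"rot": [0,0,0],"grip": 0},
    {"slide": [0,0,0],"rot": [0,0,0],"grip": 0},
  ],
)

```text
time: 9.3
ee_pos: [0.5271, 0.1113, 0.0512]
eef_rot: [1.0, 0.006, 0.0, 0.001]
ft_force: [-14.0, -4.6, 33.6]
width: 0.0005
grip_force: 17.0
```

Call:
arm_command(
  steps=[
    {"slide": [0,0,0.01],"rot": [0,0,0],"grip": 0},
    {"slide": [0,0,0.03],"rot": [0,0,0],"grip": 0},
    {"slide": [0,0,0.04],"rot": [0,0,0],"grip": 0},
    {"slide": [-0.006,-0.03,0.01],"rot": [0,0,0],"grip": 0},
    {"slide": [-0.006,-0.04,0],"rot": [0,0,0],"grip": 0},
    {"slide": [-0.02,-0.04,0],"rot": [0,0,0],"grip": 0},
    {"slide": [-0.02,-0.009,0],"rot": [0,0,0],"grip": 0},
    {"slide": [0,0,0],"rot": [0,0,0],"grip": 0},
  ],
)

```text
time: 10.3
ee_pos: [0.474, -0.0086, 0.1385]
eef_rot: [1.0, 0.005, -0.0, 0.001]
ft_force: [-0.5, 0.6, 0.9]
width: 0.0003
grip_force: 0.0
```

```bash
python3 - <<'E'
from h import *
p=eyes.camera('wrist');p['pose']=np.array(p['pose']);save(p,'w4.png')
s=sensors.read_state();print(s['time'],s['ee_pos'],s['ft_force'])
for c in HS:
    r=blob(p,c,(0,0,512,280))
    if r:print(c,r,onplane(p,r[0],.057).round(4),onplane(p,r[0],.051).round(4))
E
```

```text
10.35 [ 0.47488585 -0.00773335  0.13873988] [ 0.49088738  0.10452934 -0.21236224]
green (array([100.46644295, 130.3590604 ]), array([ 84, 114,  34,  34, 894], dtype=int32)) [0.5277 0.1075 0.057 ] [0.5273 0.1104 0.051 ]
blue (array([251.83810573, 148.52312775]), array([236, 132,  33,  34, 908], dtype=int32)) [ 0.5152 -0.0079  0.057 ] [ 0.5146 -0.0079  0.051 ]
red (array([175.64539749, 139.46443515]), array([159, 123,  35,  35, 956], dtype=int32)) [0.5215 0.0506 0.057 ] [0.521  0.0521 0.051 ]
orange (array([234.85207101, 255.80473373]), array([233, 232,   6,  48, 169], dtype=int32)) [0.4247 0.0054 0.057 ] [0.4219 0.0057 0.051 ]
```

View pics/w4.png

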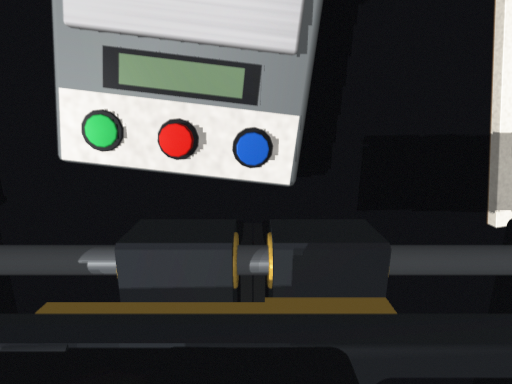

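The keys are at (100,130), (176,139) and (252,148). The green one looks smaller and casts less shadow, as it should when down. Blue is at (0.515, -0.008).

Call:
arm_command(
  steps=[
    {"slide": [0.02,0,0],"rot": [0,0,0],"grip": 0},
    {"slide": [0.02,0,-0.01],"rot": [0,0,0],"grip": 0},
    {"slide": [0,0,-0.03],"rot": [0,0,0],"grip": 0},
    {"slide": [0,0,-0.02],"rot": [0,0,0],"grip": 0},
    {"slide": [0,0,-0.012],"rot": [0,0,0],"grip": 0},
    {"slide": [0,0,-0.002],"rot": [0,0,0],"grip": 0},
    {"slide": [0,0,0],"rot": [0,0,0],"grip": 0},
    {"slide": [0,0,0],"rot": [0,0,0],"grip": 0},
  ],
)

```text
time: 11.35
ee_pos: [0.5154, -0.0076, 0.0653]
eef_rot: [1.0, 0.006, 0.001, 0.0]
ft_force: [-1.1, -0.1, -0.3]
width: 0.0004
grip_force: 0.0
```

Call:
arm_command(
  steps=[
    {"slide": [0,0,-0.008],"rot": [0,0,0],"grip": 0},
    {"slide": [0,0,-0.006],"rot": [0,0,0],"grip": 0},
    {"slide": [0,0,-0.003],"rot": [0,0,0],"grip": 0},
    {"slide": [0,0,0],"rot": [0,0,0],"grip": 0},
    {"slide": [0,0,0],"rot": [0,0,0],"grip": 0},
    {"slide": [0,0,0],"rot": [0,0,0],"grip": 0},
    {"slide": [0,0,0],"rot": [0,0,0],"grip": 0},
    {"slide": [0,0,0],"rot": [0,0,0],"grip": 0},
  ],
)

```text
time: 12.35
ee_pos: [0.5158, -0.0077, 0.0508]
eef_rot: [1.0, 0.006, 0.001, 0.001]
ft_force: [-16.5, -1.0, 45.4]
width: 0.0005
grip_force: 22.7
```

Call:
arm_command(
  steps=[
    {"slide": [0,0,0],"rot": [0,0,0],"grip": 0},
    {"slide": [0,0,0],"rot": [0,0,0],"grip": 0},
    {"slide": [0,0,0],"rot": [0,0,0],"grip": 0},
    {"slide": [0,0,0.01],"rot": [0,0,0],"grip": 0},
    {"slide": [0,0,0.03],"rot": [0,0,0],"grip": 0},
    {"slide": [0,0,0.04],"rot": [0,0,0],"grip": 0},
    {"slide": [-0.02,0,0.02],"rot": [0,0,0],"grip": 0},
    {"slide": [-0.02,0,0.01],"rot": [0,0,0],"grip": 0},
  ],
)

```text
time: 13.35
ee_pos: [0.4746, -0.0075, 0.1582]
eef_rot: [1.0, 0.006, 0.0, 0.0]
ft_force: [-1.3, -0.4, -0.1]
width: 0.0003
grip_force: 0.0
```

Call:
arm_command(
  steps=[
    {"slide": [-0.02,0,0.03],"rot": [0,0,0],"grip": 0},
    {"slide": [-0.02,0,0.03],"rot": [0,0,0],"grip": 0},
    {"slide": [0,0,0.02],"rot": [0,0,0],"grip": 0},
    {"slide": [0,0,0],"rot": [0,0,0],"grip": 0},
    {"slide": [0,0,0],"rot": [0,0,0],"grip": 0},
    {"slide": [0,0,0],"rot": [0,0,0],"grip": 0},
    {"slide": [0,0,0],"rot": [0,0,0],"grip": 0},
    {"slide": [0,0,0],"rot": [0,0,0],"grip": 0},
  ],
)

```text
time: 14.35
ee_pos: [0.4348, -0.0075, 0.2373]
eef_rot: [1.0, 0.006, -0.0, -0.0]
ft_force: [0.1, -0.2, -0.2]
width: 0.0001
grip_force: 0.0
```

```bash
python3 - <<'E'
from h import *
p=eyes.camera('wrist');q=eyes.camera('scene');save(p,'w5.png');save(q,'s5.png')
s=sensors.read_state();print(s['time'],s['ee_pos'],s['ft_force'])
a=np.hstack([cv2.resize(cv2.imread('pics/w5.png')[:220],(400,172)),cv2.resize(cv2.imread('pics/s5.png')[110:260,190:400],(400,286))[:172]])
b=cv2.resize(cv2.imread('pics/s5.png')[110:230,200:390],(800,420),interpolation=cv2.INTER_CUBIC)
cv2.imwrite('pics/c5.png',np.vstack([a,b]))
E
```

```text
14.45 [ 0.4348093  -0.00756751  0.2374451 ] [-0.30103618 -0.80939165  0.20702415]
```

View pics/c5.png

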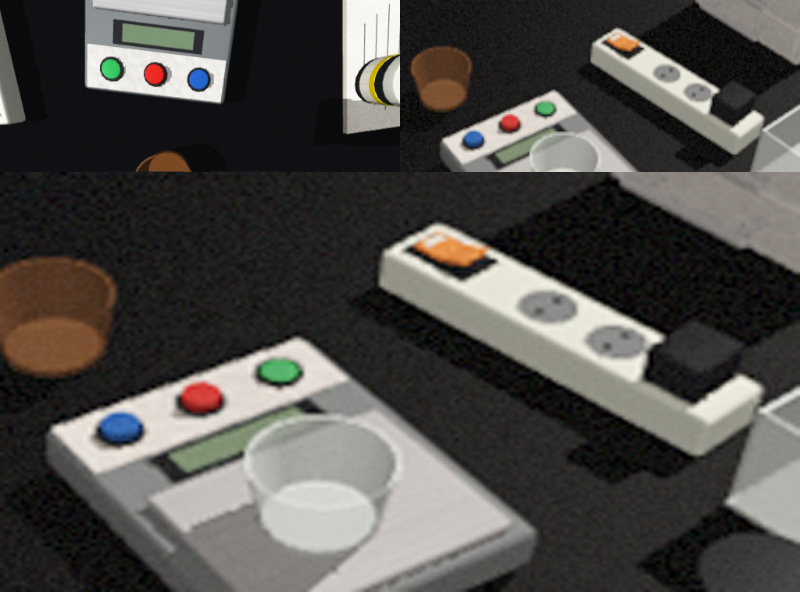

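The lower crop shows the green key at (280,372) sitting low, with blue (120,428) and red (200,398) raised. The rocker at (450,248) is tipped with its marked end level. The tub hasn't moved.

```bash
python3 -c "
from bench import order
print(order.close_job())"
```

```text
the job is handed in; nothing more can be done
None
```

The job is handed in after about 14.5 s: the rocker was switched on, the green key pressed until it stayed in, and the blue tare key held down for about a second and let back up; red was never pressed, and the tub, notebook, jar and spoon were not touched.

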